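# Clear the sauce tubs off the board

### The arm

A 6-joint arm with a two-finger parallel gripper is mounted at the origin on the work surface. World frame = base frame: x ahead of the robot, y to its left, z up, the work surface at z = 0. Lengths are in m, angles in rad, forces in N, time in s.
With the tool pointing down it reaches from about 0.3 to 0.85 m from the base axis. Payload 5.4 kg.
Tool frame: the origin (TCP) lies between the finger pads; the fingertips stand 22 mm ahead of it and the grasp point (between the pads) lies 3 mm ahead of it; z points along the fingers, x is the direction in which the jaws open and shut, and the axes are right-handed (so a half turn about z gives the same grasp; the last joint's range is limited). The gripper opens to 85 mm and grips with 20 to 120 N. Pads are 22 mm wide; open, the fingers measure 114 mm over their backs; the gripper's body (76 mm by 85 mm) begins 54 mm behind the grasp point. The pads swing forward as they close: fully open they stand 13 mm farther back than shut.
Start: joints at [1.117, 0.158, 1.597, -0, 1.386, -0.21], TCP at [0.139, 0.558, 0.253] pointing down, gripper open.
Joint ranges: [-2.91, 2.91], [-0.94, 2.29], [0.18, 2.7], [-1.29, 4.43], [0.17, 2.64], [-3, 3]. Speed limits (rad/s): [2.57, 2.57, 3.14, 3.14, 3.14, 3.14].

### API

Orientations are given as a unit quaternion [w, x, y, z].
In Python, from station import ctrl, vision gives the robot as it stands. The module is installed in compiled form; this text tells all that it offers. Calls block until the motion is done:
- ctrl.reach(position, orientation): joint-space move of the TCP to a pose.
- ctrl.servo_line(position, ori=None, speed=0.15, stop_force=None): straight line of the TCP; ori=None keeps the orientation; speed is the mean speed in m/s. With stop_force (N) it stops when the force on the tool has changed by that much, and returns True; else False.
- ctrl.set_joints(angles): joint-space move.
- ctrl.gripper_open() and ctrl.grasp(newtons=None): open the fingers fully, or close them until they stop; newtons is the grip in N (None keeps the last).
- ctrl.dwell(seconds).
- ctrl.inverse_kinematics(position, orientation): joint angles nearest the present ones, or None.
- ctrl.read_state(): the state.
- vision.snapshot(name): name is "scene" or "top" or "wrist"; returns (picture, depth): 384x512x3 uint8, red, green, blue; 384x512 float32, m along the optical axis (not along the pixel's ray), 0 where there is no reading.
- vision.get_calibration(name): a dict with "vertical_fov" (degrees; the focal length in pixels is half the picture's height over the tangent of half this angle, whatever the lens; pixels are square), "cx", "cy" (the principal point, pixels), "extrinsics" (4x4, takes a point from camera to world coordinates). Camera axes: x right, y down, z forward; pixel columns grow to the right and rows downward; lengths in m; the calibration is good to about 2 mm. A picture is of the moment at which its call begins: read the wrist's pose just before it. get_calibration takes no time and is no camera call; for the wrist camera it gives the pose at the moment of the call.
A pose or a line that the arm cannot do raises ctrl.MotionError and nothing moves.
- ctrl.job_done(): hands the job in, once; it reports no verdict.
The state is a dict: "t": time; "qpos": joint angles; "joint_vel": joint speeds; "tau": joint torques, N m; "position": TCP position; "orientation": TCP orientation; "wrist_force": force on the tool from outside, world axes, zero at the start; "ft_torque": the same for the moment, N m; "gripper_width": opening from 0.0 (shut) to 1.0 (fully open).
Only numpy, scipy, OpenCV 4.12 (cv2) and the standard library are available. Lean on these libraries where they do the work, as an engineer would, in place of code of your own. Each camera call takes 0.05 s, during which the arm holds its last target.

### The job

Sweep the three closed sauce tubs off the metal clearing board into the orange waste tray at its end, pushing them along gently with the fingertips. Do not pick the tubs up or squeeze them, and leave the salt shaker standing where it is on the board and everything else on the table undisturbed; finish clear of everything.

Things in the scene. Friction and masses are not known exactly. Their poses are not given: they have to be found in the camera images.
- board: Clearing board, fixed: metal-topped slab 260 mm (its x) by 300 mm (its y), flat top 75 mm above the table. Origin at the centre of its underside, on the table. Dark rims 6 mm thick, 10 mm above the top, along its two long edges (at x = -127 and +127 mm); both ends (y = -150 and +150 mm) are open and drop straight into a tray.
- waste_tray: Orange waste tray, fixed: open box 250 mm (its x) by 125 mm (its y), 70 mm high, walls and floor 4 mm. Origin at the centre of its underside, on the table. It stands 1 mm off one end of the board (either end, its centre 213.5 mm from the board's centre along the board's y), turned as the board is, its rim 5 mm below the board's top.
- clean_tray: Blue tray of the same size and origin at the other end of the board, fixed, with two piles of clean white dishes in it, no higher than the rim. No tub belongs here.
- tub_red_center (a point): Closed sauce tub, a white plastic disc with a red lid: 44 mm across, 20 mm high, straight sides, 30 g. This point is its centre, half-way up (10 mm above the board). It lies loose on the board and slides when pushed low on its side.
- tub_yellow_center (a point): Closed sauce tub, a white plastic disc with a yellow lid: 44 mm across, 20 mm high, straight sides, 30 g. This point is its centre, half-way up (10 mm above the board). It lies loose on the board and slides when pushed low on its side.
- tub_green_center (a point): Closed sauce tub, a white plastic disc with a green lid: 44 mm across, 20 mm high, straight sides, 30 g. This point is its centre, half-way up (10 mm above the board). It lies loose on the board and slides when pushed low on its side.
- shaker: Salt shaker standing loose on the board among the tubs: blue pot with metal top, 40 mm across, 62 mm high, 160 g. Origin at the centre of its underside, z up. It must stay where it is, upright.
- shaker_center (a point): The middle of the salt shaker, half-way up (31 mm above its underside).
- mug: White mug, 80 mm across, 90 mm high, on the table; leave alone. Origin under its centre.
- cup_stack: Stack of white paper cups, 75 mm across, about 125 mm high, on the table beside the board; leave alone. Origin under its centre.
- sugar_jar: Glass jar with red cap, 70 mm across, 100 mm high, on the table beside the board; leave alone. Origin under its centre.
- bowl: Blue bowl, 120 mm across, 50 mm high, on the table; leave alone. Origin under its centre.

How it is judged:
By the outcome, as a careful person would: the job done as asked, in the order asked, and still so for the second after the job is handed in, with the robot touching nothing.
It also fails if it takes over 67 s, if anything falls off the work surface, if the arm or the gripper's body presses on something with over 40 N, if the wrist force passes 120 N, or if a joint passes its speed limit or range.

## Working session

There is one attempt and no reset: what is moved stays moved. The work goes in short steps, each a Python script; the robot and the scene stay as the last script left them, time stands still between calls to the robot, and variables do not carry over. Pictures are saved under pics/ and viewed, and the job is handed in when it is done.

```bash
mkdir -p pics; cat > h.py <<'E'
import numpy as np, cv2
from station import ctrl, vision
def snap(n,f):
    c=vision.get_calibration(n); p,d=vision.snapshot(n)
    cv2.imwrite(f'pics/{f}.png',p[:,:,::-1]); np.savez(f'pics/{f}.npz',p=p,d=d,E=c['extrinsics'],k=[c['vertical_fov'],c['cx'],c['cy']])
def load(f):
    return np.load(f'pics/{f}.npz')
def cloud(f):
    z=load(f); fov,cx,cy=z['k']; d=z['d']; fl=192/np.tan(np.radians(fov)/2)
    v,u=np.mgrid[:384,:512]
    P=np.stack([(u-cx)/fl*d,(v-cy)/fl*d,d],-1)
    return P@z['E'][:3,:3].T+z['E'][:3,3],z['p'],d
E
python3 - <<'E'
from h import *
snap('top','top1');snap('scene','scene1');
for n in('top','scene'):print(vision.get_calibration(n))
s=ctrl.read_state();print(s)
a=cv2.imread('pics/top1.png')
cv2.imwrite('pics/top1b.png',cv2.resize(a,(768,576)))
E
```

```text
{'vertical_fov': 43.73591474541028, 'cx': 261.21877612226416, 'cy': 193.75507837133563, 'extrinsics': array([[-0.00255741, -0.99299001,  0.11817068,  0.38674975],
       [-0.99998701,  0.00306057,  0.00407659, -0.00272413],
       [-0.00440968, -0.11815872, -0.99298493,  1.53167834],
       [ 0.        ,  0.        ,  0.        ,  1.        ]])}
{'vertical_fov': 43.45085154144157, 'cx': 249.57196755784042, 'cy': 193.15048835902752, 'extrinsics': array([[-0.25798425,  0.82418514, -0.50414579,  1.28846002],
       [ 0.96602832,  0.21179762, -0.14809137,  0.22946616],
       [-0.01527782, -0.52522435, -0.85082664,  1.32859578],
       [ 0.        ,  0.        ,  0.        ,  1.        ]])}
{'t': 0.1, 'qpos': array([ 1.11687449e+00,  1.59027916e-01,  1.59813944e+00, -4.07527371e-06,
        1.38619986e+00, -2.10102626e-01]), 'joint_vel': array([-1.02648614e-05, -1.24738805e-04, -4.50536579e-03, -5.12248933e-04,
        2.31575680e-04, -5.25589632e-04]), 'tau': array([-7.83365863e-06, -3.96988571e+01, -3.32339430e+01, -1.24005919e-04,
        4.11188797e-03, -2.90577964e-05]), 'position': array([0.1386015 , 0.55751052, 0.2523752 ]), 'orientation': array([ 3.90440405e-04,  7.87847993e-01,  6.15869104e-01, -7.96761945e-04]), 'wrist_force': array([-0.44063887, -0.41810955, -0.50120769]), 'ft_torque': array([ 0.03453607,  0.01407513, -0.00140462]), 'gripper_width': 1.0013676895352366}
```

View pics/top1b.png

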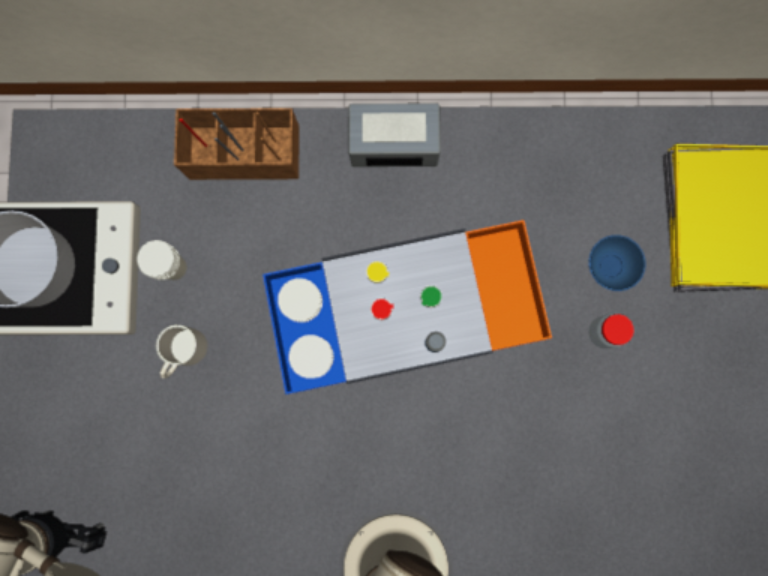

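View pics/scene1.png

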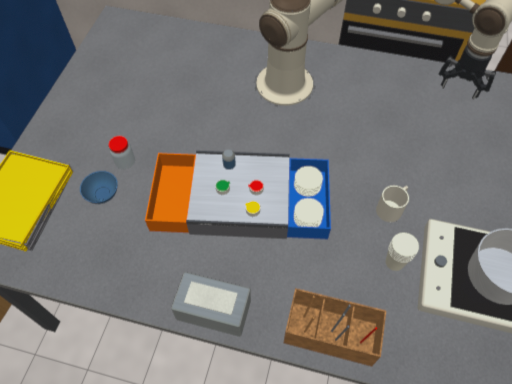

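The waste tray lies toward -y. In the enlarged top view, yellow is at (377,272), red (382,309), green (430,296) and the shaker (435,342). Next I'll measure these.

```bash
python3 - <<'E'
from h import *
for f in('top1','scene1'):
    P,p,d=cloud(f); hsv=cv2.cvtColor(p,cv2.COLOR_RGB2HSV); 
    z=load(f); fov,cx,cy=z['k']; fl=192/np.tan(np.radians(fov)/2);E=z['E']
    reg=(P[...,0]>.25)&(P[...,0]<.85)&(abs(P[...,1])<.35)&(d>0)
    H,S,V=[hsv[...,i].astype(int) for i in range(3)]
    onb=reg&(P[...,2]>.06)&(P[...,2]<.15)
    m={'red':((H<8)|(H>172))&(S>130)&(P[...,2]>.07)&(P[...,2]<.12)&(abs(P[...,1])<.15),'yel':(H>20)&(H<35)&(S>130),'grn':(H>45)&(H<80)&(S>90)}
    for k,mm in m.items():
        mm=mm&onb; n,l,st,ce=cv2.connectedComponentsWithStats(mm.astype(np.uint8))
        i=1+np.argmax(st[1:,4]); u,v=ce[i]; q=P[l==i]
        r=E[:3,:3]@np.array([(u-cx)/fl,(v-cy)/fl,1]); c=E[:3,3]; t=(.095-c[2])/r[2]
        print(f,k,st[i],np.median(q[:,2]),'med',np.median(q,0)[:2],'ray',(c+t*r)[:2])
    sh=reg&(P[...,2]>.115)&(P[...,2]<.16)
    n,l,st,ce=cv2.connectedComponentsWithStats(sh.astype(np.uint8))
    for i in range(1,n): print('hi',st[i],ce[i],P[l==i].mean(0),P[l==i].max(0),P[l==i].min(0))
    o=reg&(H>5)&(H<18)&(S>180); q=P[o]; print('or',q[:,2].min(),q[:,2].max(),cv2.minAreaRect(q[:,:2].astype(np.float32)))
    b=reg&(P[...,2]>.068)&(P[...,2]<.08)&(S<60); n,l,st,ce=cv2.connectedComponentsWithStats(b.astype(np.uint8)); i=1+np.argmax(st[1:,4]);q=P[l==i]
    print('board',np.median(q[:,2]),cv2.minAreaRect(q[:,:2].astype(np.float32)))
    o=reg&(P[...,2]>.081)&(P[...,2]<.09)&(V<90); q=P[o]; 
    if len(q):print('rim',cv2.minAreaRect(q[:,:2].astype(np.float32)))
a=cv2.imread('pics/top1.png')[140:270,165:375]
cv2.imwrite('pics/c1.png',cv2.resize(a,None,fx=3.7,fy=3.7,interpolation=2))
E
```

```text
top1 red [248 200  14  13 136] 0.09547132239207845 med [0.52072756 0.02503169] ray [0.52169705 0.02516891]
top1 yel [245 175  14  13 137] 0.09503042880679846 med [0.59690219 0.03406265] ray [0.59744207 0.03394834]
top1 grn [281 191  13  13 137] 0.09568067977095507 med [ 0.54700785 -0.07467853] ray [ 0.54647899 -0.07435115]
hi [146  95   2   2   3] [146.66666667  95.33333333] [0.84877143 0.34463869 0.14790365] [0.84914691 0.34615917 0.15278317] [0.84816839 0.34244757 0.1410328 ]
hi [175  94   4   4   5] [176.4  95.2] [0.84947961 0.2560482  0.14587743] [0.84991977 0.25838476 0.15674159] [0.848581   0.25450515 0.1277134 ]
hi [149  97   1   1   1] [149.  97.] [0.8495748  0.34197286 0.12982668] [0.8495748  0.34197286 0.12982668] [0.8495748  0.34197286 0.12982668]
hi [152 109   1   1   1] [152. 109.] [0.81625433 0.33518456 0.11635687] [0.81625433 0.33518456 0.11635687] [0.81625433 0.33518456 0.11635687]
hi [173 108   1   1   1] [173. 108.] [0.81944521 0.27140296 0.11535744] [0.81944521 0.27140296 0.11535744] [0.81944521 0.27140296 0.11535744]
hi [193 108   1   1   1] [193. 108.] [0.8191472
[... 854 characters left out ...]
0.60128766 0.03502267]
scene1 grn [216 180  14  11 110] 0.0939485264621166 med [ 0.55018568 -0.07312882] ray [ 0.54998124 -0.07321953]
hi [222 150  13  13 134] [228.14925373 155.80597015] [ 0.46452062 -0.07765415  0.13027724] [ 0.47937    -0.06013836  0.13924623] [ 0.44541901 -0.09828403  0.1150086 ]
or -0.006551026206650379 0.07710969911395993 ((0.5777721405029297, -0.23347635567188263), (0.2575671970844269, 0.12436443567276001), 11.527624130249023)
board 0.07355502187075225 ((0.5342795252799988, -0.02437417209148407), (0.26695892214775085, 0.2997923791408539), 11.239065170288086)
rim ((0.5354402661323547, -0.02428629994392395), (0.2630302309989929, 0.29651060700416565), 11.777191162109375)
```

View pics/c1.png

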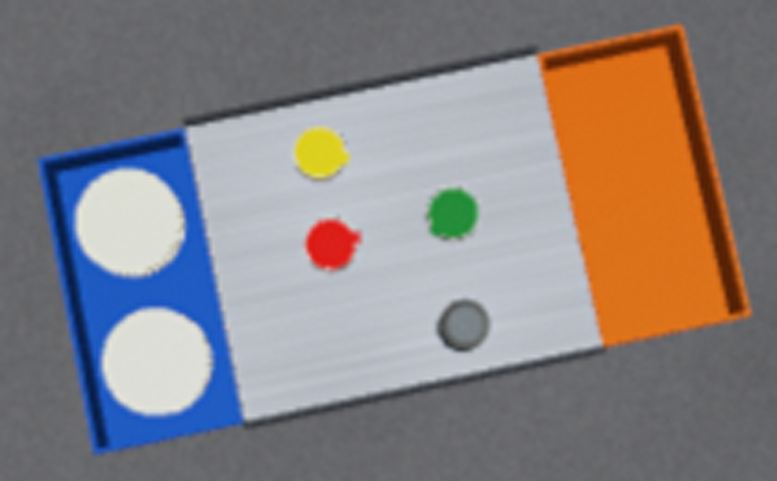

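```bash
cat >> h.py <<'E'
C=np.array([.5325,-.025]); th=np.radians(11.75); D=np.array([np.sin(th),-np.cos(th)]); W=np.array([np.cos(th),np.sin(th)])
phi=np.pi/2+th-np.pi; Q=[0,np.cos(phi/2),np.sin(phi/2),0]
def bw(s,w,z): 
    p=C+s*D+w*W; return [p[0],p[1],z]
def sw(p): v=np.array(p[:2])-C; return v@D,v@W
E
python3 - <<'E'
from h import *
for n,p in dict(r=(.5238,.0258),y=(.599,.0345),g=(.5482,-.0738),sh=(.4597,-.0795)).items(): print(n,sw(p))
print(ctrl.inverse_kinematics(bw(0,0,.25),Q))
ctrl.grasp(20)
ctrl.reach(bw(-.05,0.005,.26),Q)
s=ctrl.read_state();print(s['t'],s['position'],s['qpos'],s['gripper_width'])
snap('wrist','w1');snap('scene','s2')
a=cv2.imread('pics/s2.png')[60:260,130:350];cv2.imwrite('pics/s2c.png',cv2.resize(a,None,fx=3,fy=3))
E
```

```text
r (np.float64(-0.05150719323713639), np.float64(0.001827305347305206))
y (np.float64(-0.04471102916201094), np.float64(0.07722320811306539))
g (np.float64(0.050974594550148494), np.float64(0.005433296462367351))
sh (np.float64(0.0385328587674049), np.float64(-0.08237298583401735))
[-2.73771331e-01  5.22426039e-02  1.71834811e+00 -4.44089210e-16
  1.37100194e+00  1.09194881e+00]
3.2167 [0.52715835 0.02572807 0.26000272] [-1.80543593e-01  3.08442201e-02  1.72045369e+00  2.46579556e-04
  1.39032975e+00  1.18372063e+00] 0.0015101157070081753
```

View pics/w1.png

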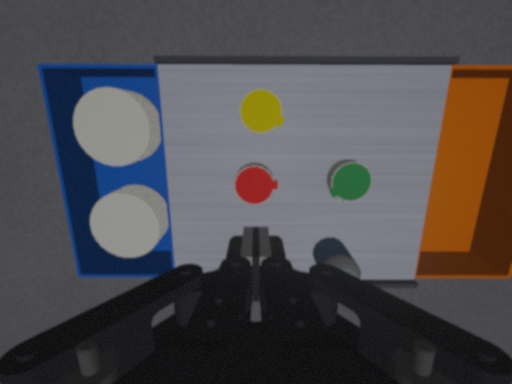

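View pics/s2c.png

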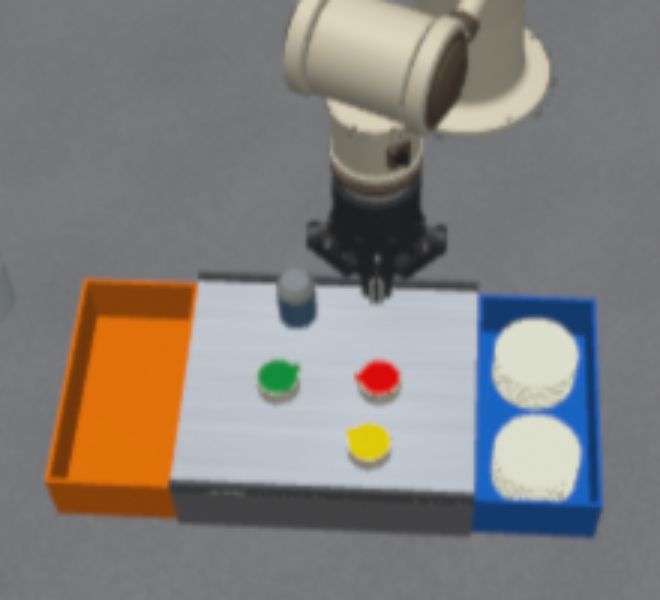

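```bash
python3 - <<'E'
from h import *
P,p,d=cloud('w1'); z=load('w1'); fov,cx,cy=z['k']; fl=192/np.tan(np.radians(fov)/2);E=z['E']
for n,(u,v) in dict(r=(254,184),y=(260,110),g=(352,181),sh=(345,268)).items():
    r=E[:3,:3]@np.array([(u-cx)/fl,(v-cy)/fl,1]); c=E[:3,3]; t=((.137 if n=='sh' else .095)-c[2])/r[2]
    print(n,sw(c+t*r),P[v,u])
for v in (230,245): 
    print(v,[ (u,np.round(P[v,u],3).tolist()) for u in range(225,290,6)])
E
```

```text
r (np.float64(-0.05236008673017192), np.float64(0.004717050075608415)) [0.52653275 0.02723738 0.09532639]
y (np.float64(-0.046390328528801685), np.float64(0.0801642040672135)) [0.6015134  0.0367514  0.09591133]
g (np.float64(0.05168161008785484), np.float64(0.00814729029203257)) [ 0.5508942  -0.07422108  0.09429057]
sh (np.float64(0.038127824424280525), np.float64(-0.07066128161645467)) [ 0.47130831 -0.07650648  0.13744464]
230 [(225, [0.459, 0.049, 0.075]), (231, [0.46, 0.042, 0.074]), (237, [0.462, 0.035, 0.075]), (243, [0.537, 0.034, 0.247]), (249, [0.538, 0.031, 0.247]), (255, [0.539, 0.028, 0.248]), (261, [0.539, 0.025, 0.247]), (267, [0.54, 0.022, 0.248]), (273, [0.471, -0.007, 0.076]), (279, [0.472, -0.015, 0.074]), (285, [0.473, -0.022, 0.073])]
245 [(225, [0.44, 0.045, 0.076]), (231, [0.532, 0.039, 0.256]), (237, [0.532, 0.036, 0.256]), (243, [0.537, 0.034, 0.265]), (249, [0.538, 0.031, 0.264]), (255, [0.539, 0.028, 0.265]), (261, [0.539, 0.026, 0.265]), (267, [0.539, 0.023, 0.264]), (273, [0.536, 0.019, 0.256]), (279, [0.537, 0.016, 0.256]), (285, [0.455, -0.026, 0.074])]
```

```bash
python3 - <<'E'
from h import *
w=.007
ctrl.servo_line(bw(0,w,.16),speed=.15)
ctrl.servo_line(bw(0,w,.103),speed=.08,stop_force=6) and print('stop')
print(ctrl.read_state()['position'],ctrl.read_state()['wrist_force'])
print(ctrl.servo_line(bw(.06,w,.103),speed=.06,stop_force=8))
s=ctrl.read_state();print(s['t'],sw(s['position']),s['wrist_force'])
snap('wrist','w2')
E
```

```text
[ 0.53976069 -0.02369531  0.10337098] [-1.53796239  0.94444606 -0.49471289]
False
6.2167 (np.float64(0.05970065806722649), np.float64(0.006933494135204334)) [-0.18686976 -0.80076585 -0.13010074]
```

View pics/w2.png

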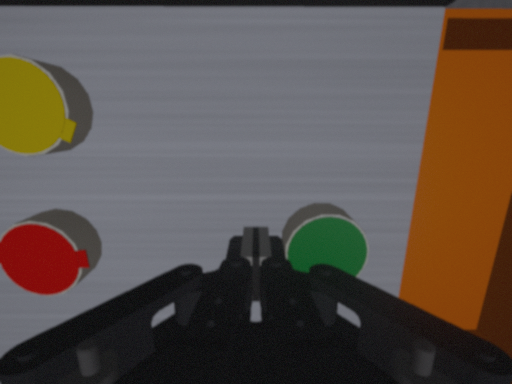

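Green (327,245) is sliding ahead of the finger, and the finger is centred on it. I'll keep pushing.

```bash
python3 - <<'E'
from h import *
w=.007
print(ctrl.servo_line(bw(.115,w,.103),speed=.07,stop_force=8))
snap('wrist','w3')
print(ctrl.servo_line(bw(.165,w,.103),speed=.07,stop_force=8))
ctrl.servo_line(bw(.155,w,.103),speed=.1)
ctrl.servo_line(bw(.14,w,.18),speed=.15)
s=ctrl.read_state();print(s['t'],sw(s['position']),s['wrist_force'])
snap('wrist','w4');snap('scene','s4')
a=np.hstack([cv2.imread('pics/w3.png'),cv2.imread('pics/w4.png')]);cv2.imwrite('pics/w34.png',cv2.resize(a,(800,300)))
a=cv2.imread('pics/s4.png')[60:260,130:350];cv2.imwrite('pics/s4c.png',cv2.resize(a,None,fx=3,fy=3))
E
```

```text
False
False
9.0417 (np.float64(0.139817760939528), np.float64(0.006607687945462196)) [-0.05525215 -0.5428343   0.08771064]
```

View pics/w34.png

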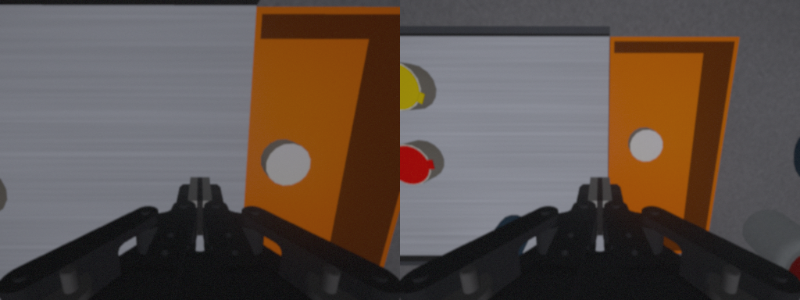

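View pics/s4c.png

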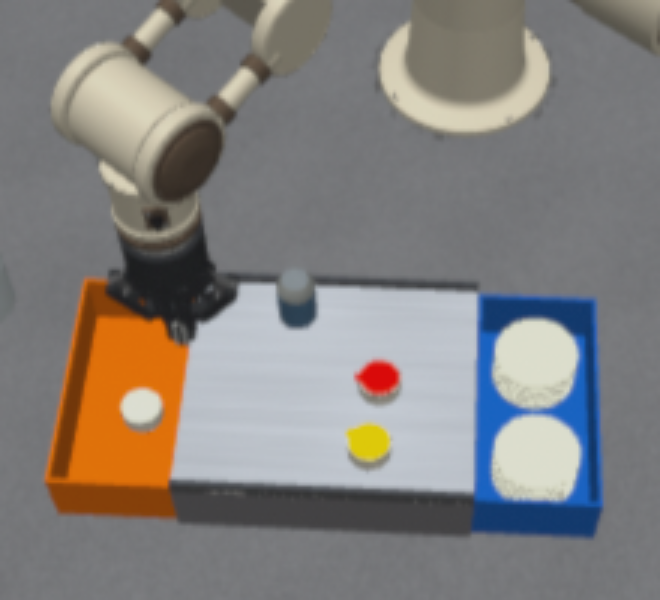

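Green is in the tray, lid down. Red is next, then yellow.

```bash
python3 - <<'E'
from h import *
def push(w,s0,tag):
    ctrl.servo_line(bw(s0,w,.18),speed=.2)
    print(ctrl.servo_line(bw(s0,w,.103),speed=.1,stop_force=6))
    print(ctrl.servo_line(bw(.03,w,.103),speed=.07,stop_force=8))
    snap('wrist',tag+'a')
    print(ctrl.servo_line(bw(.15,w,.103),speed=.07,stop_force=8))
    ctrl.servo_line(bw(.14,w,.103),speed=.1)
    ctrl.servo_line(bw(.125,w,.19),speed=.15)
    s=ctrl.read_state();print(s['t'],sw(s['position']),s['wrist_force'])
    snap('wrist',tag+'b')
push(.0035,-.10,'r')
a=np.hstack([cv2.imread('pics/ra.png'),cv2.imread('pics/rb.png')]);cv2.imwrite('pics/rab.png',cv2.resize(a,(800,300)))
E
```

```text
False
False
False
16.325 (np.float64(0.12478977860461736), np.float64(0.003040186276101906)) [-0.1039897  -0.58527404  0.20062483]
```

View pics/rab.png

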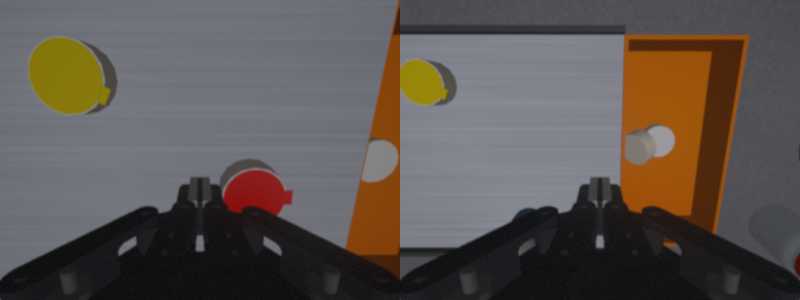

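Red is in the tray, leaning against green. Yellow is next.

```bash
python3 - <<'E'
from h import *
def push(w,s0,tag):
    ctrl.servo_line(bw(s0,w,.18),speed=.2)
    print(ctrl.servo_line(bw(s0,w,.103),speed=.1,stop_force=6))
    print(ctrl.servo_line(bw(.03,w,.103),speed=.07,stop_force=8))
    snap('wrist',tag+'a')
    print(ctrl.servo_line(bw(.15,w,.103),speed=.07,stop_force=8))
    ctrl.servo_line(bw(.14,w,.103),speed=.1)
    ctrl.servo_line(bw(.125,w,.19),speed=.15)
    s=ctrl.read_state();print(s['t'],sw(s['position']),s['wrist_force'])
    snap('wrist',tag+'b')
push(.079,-.093,'y')
ctrl.servo_line(bw(.0,.0,.32),speed=.2)
ctrl.dwell(.5)
snap('wrist','f');snap('scene','fs');snap('top','ft')
print(ctrl.read_state()['t'])
a=np.hstack([cv2.imread('pics/ya.png'),cv2.imread('pics/yb.png')]);cv2.imwrite('pics/yab.png',cv2.resize(a,(800,300)))
a=cv2.imread('pics/fs.png')[100:260,130:350];cv2.imwrite('pics/fsc.png',cv2.resize(a,None,fx=3,fy=3))
P,p,d=cloud('fs')
sh=(P[...,2]>.115)&(P[...,2]<.16)&(abs(P[...,0]-.46)<.05)&(abs(P[...,1]+.08)<.05)
print('shaker',P[sh].mean(0))
v=P.reshape(-1,3)-[*C,0]; s=v[:,:2]@D;w=v[:,:2]@W
m=(s>.157)&(s<.268)&(abs(w)<.118); print('tray max z',v[m,2].max())
E
```

```text
False
False
False
23.4167 (np.float64(0.12482794038564095), np.float64(0.0784545192223699)) [-0.63667726 -0.70893646 -0.41457052]
25.25
shaker [ 0.46454493 -0.07774365  0.12991916]
tray max z 0.07256448107063984
```

View pics/yab.png

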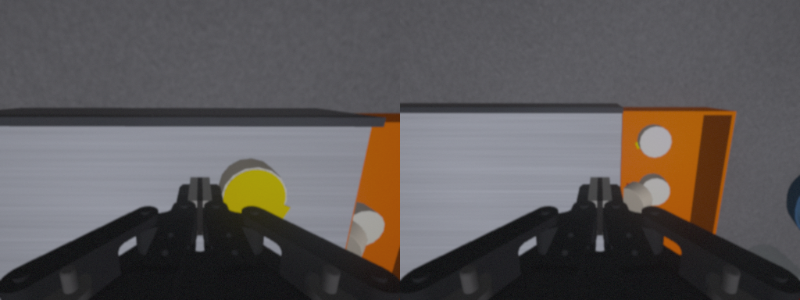

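View pics/fsc.png

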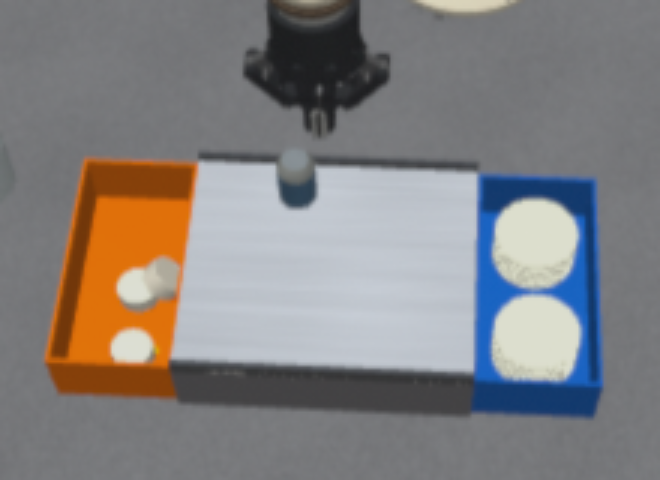

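View pics/f.png

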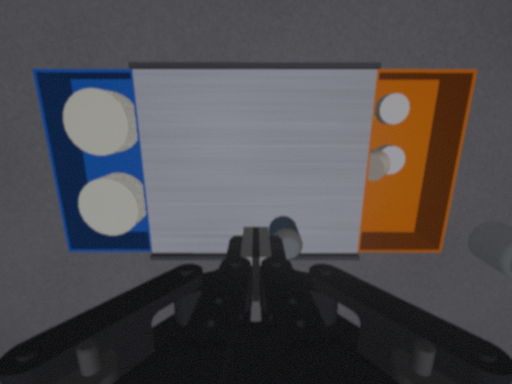

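```bash
python3 - <<'E'
from h import *
P,p,d=cloud('f'); print('leaning tub z',np.round(P[155:178:6,368:392:6,2],3).tolist())
ctrl.job_done()
E
```

```text
leaning tub z [[0.069, 0.043, 0.044, 0.039], [0.07, 0.042, 0.049, 0.047], [0.069, 0.04, 0.048, 0.05], [0.033, 0.04, 0.047, 0.024]]
the job is handed in; nothing more can be done
```

All three tubs are in the orange tray. I pushed them in with the closed fingertips low on their sides, green first, then red, then yellow, without picking up or squeezing any of them. I handed the job in at about 25 s of the 67 s limit.

- **Tubs:** the last pictures show the board empty except for the shaker. Green and yellow landed lid down. Red is tilted against green at up to about 50 mm, below the 70 mm rim.
- **Shaker:** it is upright, and the scene camera put it at the same spot as before to within 0.1 mm.
- **Dishes and table items:** the clean dishes look undisturbed. I took a final top view but did not open it, so the mug, cup stack, jar and bowl were not checked after the job. The arm worked only over the board and the tray edge after its first move in from the start.
- **Arm:** it finished about 0.3 m up, clear of everything. No force stop triggered while lowering or pushing (6 to 8 N limits).
- **Camera disagreement:** before the pushes the cameras differed by about 3–5 mm on tub positions, so I used averages. My wrist-view reading of the shaker was 12 mm off the others, probably from a badly read pixel, and I did not use it.

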